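# Refit the lever of a spring stamp and mark the panel edge

## Task

The cocking lever has come off the edge-marking stamp: turn it to match the splined spindle and thread it on, fully home. With the lever, swing the spindle anticlockwise (seen from above) until the sear catches the striker, swing the lever all the way back, and only then press the trip to fire the striker at the panel flange. Leave the lever on the spindle, and the things lying around where they are.

Things in the scene. Friction and masses are not known exactly. Their poses are not given: they have to be found in the camera images.
- lever: Loose dark steel lever, 0.42 kg, lying flat right side up: square hub 44 x 44 x 30 mm with a T-shaped through hole; arm 18 wide, 10 mm thick, flush with the underside, along its +x to 120 mm. Origin: hole's axis, at the underside; z up. Hole: three slots 10 mm wide, reaching 15 mm out to -x, +y and -y, none to +x (arm side). Grip the hub across its y faces.
- lever_knob (a point): Middle of the lever's upright round black knob (20 mm diameter, 14 to 46 mm above the lever's underside), 110 mm out along the arm, 34 mm above the underside.
- stamp: Spring-driven edge-marking stamp, grey base 165 x 200 mm, fixed. Origin: on the spindle's axis at table height. The lever works over its -x side; the striker slides along its y at x = 55 mm; the white panel flange it strikes stands at y = -90 mm. Apart from the spindle and trip it is at most 64 mm high; its cam arm, top at 58 mm, reaches 46 mm round the spindle.
- spindle_seat (a point): Centre of the upright spindle's round shoulder (40 mm diameter, 62 mm above the table), on which the hub's underside sits when home; frame turns with the spindle. Keep fingertips above its height.
- spindle_tip (a point): Top of the splined end, 28 mm above the shoulder, same frame. Three splines 8 mm wide reach 14 mm from the axis to -x, +y and -y, none to +x; the last 6 mm taper by 2 mm all round. The lever's hole passes over it only with the lever's x along this x, with 1 mm play; it slides down with its own weight or a light press.
- spindle (a joint): Turn, rad, anticlockwise from above, stops at 0 and 1.8, stays where left (friction 0.06 N m). At 0 its frame's x (so the lever's arm) is 2.243 rad anticlockwise from the stamp's x. Free to 0.7; then a cam draws the striker (up to 0.7 N m, 6 N at the knob), caught at 1.6 to 1.65. Turned back, the cam leaves a caught striker. Lever and spindle may differ by 0.2 rad through play.
- striker (a joint): Draw of the sprung striker (steel carriage and hammer), m: 0 = forward at the flange, 0.042 = farthest back; caught on the sear at 0.034, resting within 2 mm of that.
- trip (a joint): Press of the trip (the sear), m: 0 = up, 0.010 = fully down; sprung, 3 N at 0 and 6 N fully down. The passing striker pushes it down and it springs up as it catches; pressing it 8 mm or more lets the striker go.
- trip_top (a point): Top centre of the trip's round black button, 22 mm diameter, 85 mm above the table when up, at x 100, y 11 mm of the stamp; pressed straight down. The cheeks either side of it are 56 mm high.
- bottle: Clear drink bottle, 62 mm diameter, 190 mm tall, upright; origin at the centre of its underside. Bystander.
- tape_a: Roll of masking tape lying flat, 96 mm diameter, 24 mm high, beside the lever; origin at the centre of its underside. Bystander.
- tape_b: Roll of masking tape lying flat, 90 mm diameter, 36 mm high; origin at the centre of its underside. Bystander.
- screwdriver: Screwdriver 190 mm long, lying along its x beside the lever, about 30 mm high at most. Bystander.
- cup: Paper cup, 76 mm across, 92 mm tall, upright near the stamp's far side; origin at the centre of its underside. Bystander.
- battery: Drill battery block 110 x 75 mm, 57 mm high; origin at the centre of its underside. Bystander.
There are look-alikes about, which are no part of the job. Leave any green or orange look-alike of the lever alone.

How it is judged (in metres and radians):
On the way, in this order (a step that is already met when the one before it is completed fails the run):
1. The lever is fully home on the spindle (z of lever in the frame of spindle_seat between -0.004 and 0.004 m and horizontal distance between lever and spindle_seat below 0.004 m and angle between lever's own z axis and vertical below 0.12 rad and x of lever_knob in the frame of spindle_seat above 0.09 m and value of joint striker below 0.004 m), for 0.2 s.
2. The lever has turned the spindle until the striker is caught on the sear (z of lever in the frame of spindle_seat between -0.004 and 0.004 m and horizontal distance between lever and spindle_seat below 0.004 m and angle between lever's own z axis and vertical below 0.12 rad and x of lever_knob in the frame of spindle_seat above 0.09 m and value of joint striker above 0.03 m and value of joint trip below 0.003 m and value of joint spindle above 1.3 rad), for 0.2 s.
3. The lever and spindle are swung back, the striker still held by the sear (z of lever in the frame of spindle_seat between -0.004 and 0.004 m and horizontal distance between lever and spindle_seat below 0.004 m and angle between lever's own z axis and vertical below 0.12 rad and x of lever_knob in the frame of spindle_seat above 0.09 m and value of joint striker above 0.03 m and value of joint trip below 0.003 m and value of joint spindle below 0.35 rad), for 0.2 s.
4. The trip is pressed and the striker has shot forward (value of joint striker below 0.004 m and value of joint spindle below 0.35 rad), for 0.1 s.
At the end, for the whole second after the job is handed in: The lever sits on the spindle within 4 mm of fully home and of its axis, upright within 0.12 rad and at rest; the spindle is back below 0.35 rad; the striker is forward within 4 mm; the trip is up within 3 mm (all of step 4 and z of lever in the frame of spindle_seat between -0.004 and 0.004 m and horizontal distance between lever and spindle_seat below 0.004 m and angle between lever's own z axis and vertical below 0.12 rad and x of lever_knob in the frame of spindle_seat above 0.09 m and value of joint trip below 0.003 m and linear speed of lever below 0.03 m/s); the robot touches nothing.
It fails at once if A bystander is shoved more than 30 mm (distance of any of bottle, tape_a, tape_b, screwdriver, cup, battery from where it was at the start of the episode above 0.03 m).
It fails at once if The bottle or cup is tipped (angle between any of bottle, cup's own z axis and vertical above 0.5 rad).
It also fails if it takes over 72 s, if anything falls off the work surface, if the arm or the gripper's body presses on something with over 40 N, if the wrist force passes 120 N, or if a joint passes its speed limit or range.

## Robot

A 6-joint arm with a two-finger parallel gripper is mounted at the origin on the work surface. World frame = base frame: x ahead of the robot, y to its left, z up, the work surface at z = 0. Lengths are in m, angles in degrees, forces in N, time in s.
With the tool pointing down it reaches from about 0.35 to 0.875 m from the base axis. Payload 4.2 kg.
Tool frame: the origin (TCP) lies on the centre line of the jaws, within the pads' length; the fingertips stand 25 mm ahead of it and the grasp point (between the pads) lies 6 mm ahead of it; z points along the fingers, y is the line along which they close (so a half turn about z gives the same grasp; the last joint's range is limited). The gripper opens to 87 mm and grips with 3 to 60 N. Pads are 19 mm wide; open, the fingers measure 117 mm over their backs; the gripper's body (75 mm by 190 mm) begins 51 mm behind the grasp point.
Start: joints at [-48.552, 22.042, 0.453, 0, -68.411, -14.817], TCP at [0.28, -0.559, 0.248] pointing down, gripper open.
Joint ranges: [-179.83, 179.83], [-69.29, 118.12], [-61.27, 80.66], [-181.25, 117.63], [-171.15, -9.14], [-177.46, 177.46]. Speed limits (degrees/s): [159.86, 159.86, 180, 180, 180, 180].

## Interface

Orientations are given as a 3x3 rotation matrix whose columns are the frame's x, y, z axes.
In Python, from station import r gives the robot as it stands.
- The arm moves only by the tool move_arm, never from a script. Its argument "series" is a list of rows, each an object with "grip": the opening, from 0 (shut) to 1 (fully open); "xyz": the shift along the tool's x, y, z in mm, a list of three; "angular": the turn, a rotation vector about the tool's x, y, z in rad, a list of three. A call has 1 to 10 rows; each row is the pose to reach, as a shift and turn from the pose commanded when the call began, along the tool's axes at that moment; what a row does not reach only later rows make up. A row lasts 1/10 s, in which the tool goes at most 50 mm and 8.59 degrees, less where a joint would pass 70% of its speed; a pose out of reach is approached as far as the arm can. A call with a gripper value outside its range is refused whole. The fingers move at their own pace and stop on an object; the grip force is fixed at half the most. Time passes only in rows, so rows that repeat a pose let the fingers close. It gives the time, the measured TCP pose, the force, the opening and the grip force at its end, in the units of the state.
- r.sense(): the state, without advancing time (a new reading comes with each control period).
- r.capture(name): name is "scene" or "top"; returns a dict with "img" (420x560x3 uint8, red, green, blue), "camera_matrix" (3x3 intrinsics, pixels), "rvec" (rotation vector, rad) and "tvec" (3), from world to camera coordinates, as OpenCV has them. Camera axes: x right, y down, z forward; pixel columns grow to the right and rows downward; lengths in m; the calibration is good to about 2 mm. A picture is of the moment at which its call begins. There is no depth.
- r.finish_job(): hands the job in; it is judged then, once.
The state is a dict: "time_s": time; "joints": joint angles; "joint_velocities": joint speeds; "effort": joint torques, N m; "tcp_pos": TCP position; "ee_rot": TCP orientation; "wrist_force": force on the tool from outside, world axes, zero at the start; "moment": the same for the moment, N m; "gripper_width": opening from 0.0 (shut) to 1.0 (fully open); "gripper_force": force on a finger pad.
Only numpy, scipy, OpenCV 4.12 (cv2) and the standard library are available. Lean on these libraries where they do the work, as an engineer would, in place of code of your own. Each camera call takes 0.05 s, during which the arm holds its last target. There are 200 camera calls.

## Working session

There is one attempt and no reset: what is moved stays moved. The work goes in short steps, Python scripts to look and compute and a tool call to move; the robot and the scene stay as the last step left them, time stands still between calls to the robot, and variables do not carry over. Pictures are saved under pics/ and viewed, at most 10 in all, crops included, and the job is handed in when it is done.

Besides the shell and the picture viewer there is one more tool, called after "Emit:" as name(argument=value, ...), one argument or row to a line, values as JSON. move_arm: Moves the arm, as the interface text tells. Its arguments: {"type":"object","properties":{"series":{"type":"array"}},"required":["series"]}

```bash
mkdir -p pics; ls
python3 - <<'E'
from station import r
import cv2,numpy as np
for n in("scene","top"):
    c=r.capture(n); cv2.imwrite(f"pics/{n}0.png",c["img"][:,:,::-1]); 
    R=cv2.Rodrigues(np.array(c["rvec"],float))[0]; print(n,c["camera_matrix"],-R.T@np.array(c["tvec"]).ravel(),R[2])
s=r.sense();print(s["tcp_pos"],s["ee_rot"],s["time_s"],s["gripper_width"])
E
```

```text
pics
scene [[456.54752689   0.         276.41390341]
 [  0.         456.54752689 204.81966693]
 [  0.           0.           1.        ]] [ 1.17679212 -0.03943986  0.9049974 ] [-0.60851606  0.09622938 -0.78768529]
top [[432.40417206   0.         276.5915832 ]
 [  0.         432.40417206 204.08256324]
 [  0.           0.           1.        ]] [0.41775352 0.08772421 1.14379008] [ 0.12603169 -0.00102593 -0.99202569]
[ 0.27994639 -0.55826698  0.24659188] [[-8.93988120e-01 -4.48089625e-01 -9.63797432e-04]
 [-4.48090647e-01  8.93986577e-01  1.66515008e-03]
 [ 1.15485492e-04  1.92049300e-03 -9.99998149e-01]] 0.1 0.9993037163898311
```

View pics/top0.png

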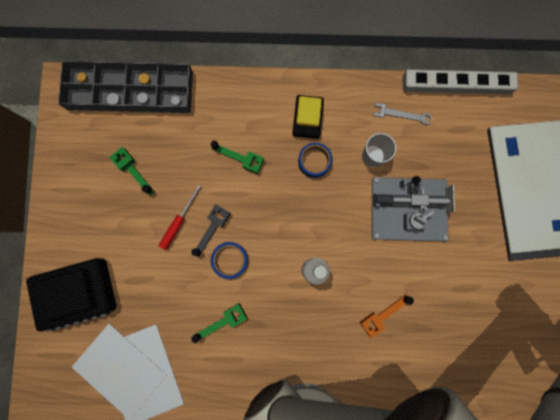

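View pics/scene0.png

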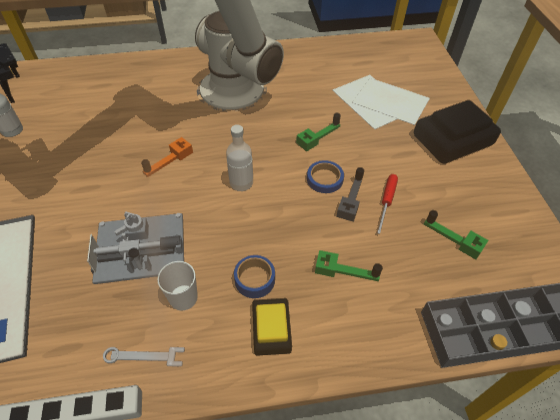

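The top view shows the dark grey lever, hub at about (219,215) and knob at (197,252). The green look-alikes are at (130,170), (238,157) and (220,323), and the orange one is at (388,315). Only the grey one fits "dark steel". The stamp is at (412,210), with the spindle near (418,220) and the trip near (416,182). I'll confirm with an enlarged crop.

Run:
```python
import cv2,numpy as np
t=cv2.imread("pics/top0.png");s=cv2.imread("pics/scene0.png")
def c(i,x,y,w,h): return cv2.resize(i[y:y+h,x:x+w],(400,300),interpolation=cv2.INTER_CUBIC)
a=np.vstack([np.hstack([c(t,180,195,80,60),c(s,320,165,80,60)]),np.hstack([c(t,362,170,100,75),c(s,85,205,104,78)])])
cv2.imwrite("pics/crop1.png",a)
```

```text
(no output)
```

View pics/crop1.png

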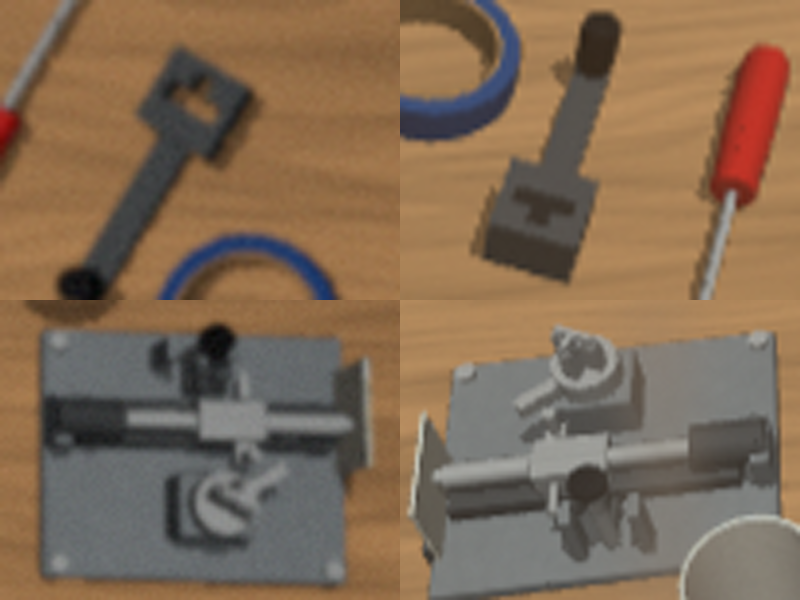

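The crop confirms it: the dark grey lever has a T-hole and its arm runs to the black knob at lower left. Hub corners in the top view are about (216,205), (230,213), (222,227) and (208,217). Stamp x points up in the image, the trip is at about (416,180) and the spindle at about (418,221). Next I'll triangulate and rectify the spindle.

```bash
cat > h.py <<'E'
import cv2,numpy as np
from station import r
def cap(n,k=1):
    cs=[r.capture(n) for _ in range(k)]; c=cs[0]
    return dict(img=np.mean([x["img"] for x in cs],0).astype(np.uint8)[:,:,::-1].copy(),K=np.array(c["camera_matrix"]),
      R=cv2.Rodrigues(np.array(c["rvec"],float))[0],t=np.array(c["tvec"],float).ravel())
def ray(c,p):
    d=c["R"].T@np.linalg.inv(c["K"])@np.array([p[0],p[1],1.]); return -c["R"].T@c["t"],d/np.linalg.norm(d)
def plane(c,p,z): o,d=ray(c,p); return o+d*(z-o[2])/d[2]
def tri(c1,p1,c2,p2):
    o1,d1=ray(c1,p1);o2,d2=ray(c2,p2)
    s=np.linalg.lstsq(np.c_[d1,-d2],o2-o1,rcond=None)[0]
    a,b=o1+s[0]*d1,o2+s[1]*d2; return (a+b)/2,np.linalg.norm(a-b)
def proj(c,X): q=c["K"]@(c["R"]@np.array(X)+c["t"]); return q[:2]/q[2]
def rect(c,x,y,z,half,ppm):  # ortho view at plane z; up=+x, left=+y
    n=int(2*half*ppm); W=np.array([[x+half,y+half],[x+half,y-half],[x-half,y-half],[x-half,y+half]])
    src=np.float32([proj(c,[*w,z]) for w in W]); dst=np.float32([[0,0],[n,0],[n,n],[0,n]])
    return cv2.warpPerspective(c["img"],cv2.getPerspectiveTransform(src,dst),(n,n),flags=cv2.INTER_CUBIC)
E
python3 - <<'E'
from h import *
T=cap("top",6);S=cap("scene",6)
P=lambda a:np.round(a,4)
tc=[(216,204.6),(230,212.6),(222.4,227),(208,217.4)]; 
sc=[(354.6,215),(337.6,210.6),(342.4,196.4),(359.6,201)]
for a in tc: print("hub top@30",P(plane(T,a,.03)))
for a in sc: print("hub scene@30",P(plane(S,a,.03)))
print("hub tri",tri(T,np.mean(tc,0),S,np.mean(sc,0)))
print("knob",tri(T,(196.4,251.4),S,(360.5,169.5)))
print("base top",[P(plane(T,a,.01))[:2] for a in [(372.5,178),(447,179.5),(448,240),(372.5,239.5)]])
trip=tri(T,(416.2,180.3),S,(85+186*.26,205+180*.26));print("trip",trip)
sp=tri(T,(362+222/4,170+205/4),S,(85+181*.26,205+57*.26));print("spindle?",sp)
x,y=sp[0][:2]
im=np.hstack([rect(T,x,y,.09,.05,4000),rect(S,x,y,.09,.05,4000)]); 
cv2.imwrite("pics/spin.png",im)
cv2.imwrite("pics/t.png",T["img"]);cv2.imwrite("pics/s.png",S["img"])
E
```

```text
hub top@30 [0.5539 0.2437 0.03  ]
hub top@30 [0.534  0.2066 0.03  ]
hub top@30 [0.4962 0.2247 0.03  ]
hub top@30 [0.5201 0.2629 0.03  ]
hub scene@30 [0.5587 0.248  0.03  ]
hub scene@30 [0.5398 0.2108 0.03  ]
hub scene@30 [0.4985 0.2327 0.03  ]
hub scene@30 [0.5188 0.271  0.03  ]
hub tri (array([0.52698393, 0.23806438, 0.02744819]), np.float64(0.00657736623739188))
knob (array([0.4327244 , 0.289509  , 0.04774358]), np.float64(0.008154283412476124))
base top [array([ 0.6384, -0.1673]), array([ 0.6394, -0.3661]), array([ 0.4784, -0.3647]), array([ 0.4747, -0.1668])]
trip (array([ 0.62131241, -0.25853886,  0.08220959]), np.float64(0.003139459349813326))
spindle? (array([ 0.52070138, -0.2685064 ,  0.06218842]), np.float64(0.00026751686573238815))
```

View pics/spin.png

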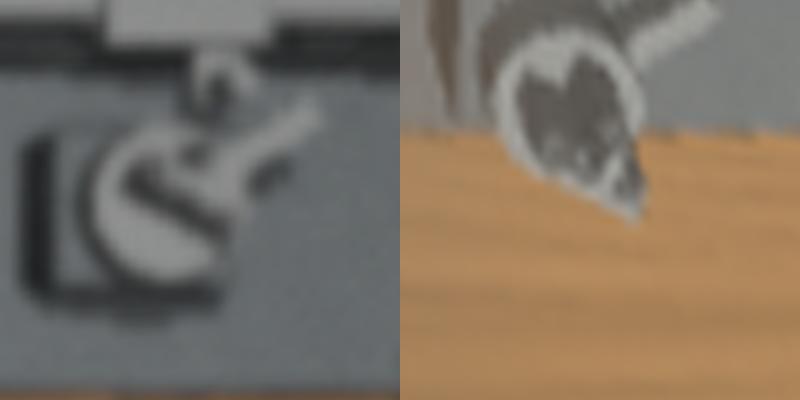

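The spindle shoulder sits around (165,205) in the left panel (top view) and (570,105) in the right (scene view). The splined tip is still unclear, and the lever corners need sub-pixel contours. I'll get both at once.

```bash
cat > lev.py <<'E'
from h import *
def leverseg(c,guess,w=45):
    im=c["img"].astype(int); m=np.zeros(im.shape[:2],np.uint8)
    x,y=map(int,guess); mx=im.max(2);sat=mx-im.min(2)
    m[y-w:y+w,x-w:x+w]=((mx<105)&(sat<28))[y-w:y+w,x-w:x+w]*255
    n,l,s,cc=cv2.connectedComponentsWithStats(m)
    i=l[y-4:y+5,x-4:x+5]; i=np.bincount(i[i>0]).argmax()
    return (l==i).astype(np.uint8),s[i]
E
python3 - <<'E'
from lev import *
T=cap("top");S=cap("scene")
T["img"]=cv2.imread("pics/t.png");S["img"]=cv2.imread("pics/s.png")
pan=[]
for c,g,x,y in((T,(219,222),217,219),(S,(352,198),352,195)):
    m,s=leverseg(c,g); print(s)
    cr=c["img"][y-45:y+45,x-40:x+40].copy(); mm=m[y-45:y+45,x-40:x+40]
    big=cv2.resize(cr,(320,360),interpolation=cv2.INTER_CUBIC)[:300]
    cs,_=cv2.findContours(cv2.resize(mm,(320,360),interpolation=cv2.INTER_NEAREST),0,2); 
    b2=cv2.resize(big,(400,300)) ; 
    big=cv2.resize(cr,(400,450),interpolation=cv2.INTER_CUBIC); cs,_=cv2.findContours(cv2.resize(mm,(400,450),interpolation=cv2.INTER_NEAREST),0,2); cv2.drawContours(big,cs,-1,(0,255,0),1)
    pan.append(big[60:360])
def crop(c,x,y): # 32x24 ->400x300
    q=c["img"][y:y+24,x:x+32].astype(float); q=np.clip((q-q.min())*255/(q.max()-q.min()),0,255).astype(np.uint8)
    return cv2.resize(q,(400,300),interpolation=cv2.INTER_CUBIC)
cv2.imwrite("pics/z2.png",np.vstack([np.hstack(pan),np.hstack([crop(T,404,208),crop(S,116,207)])]))
E
```

```text
[192 205  38  52 519]
[337 168  27  53 591]
```

View pics/z2.png

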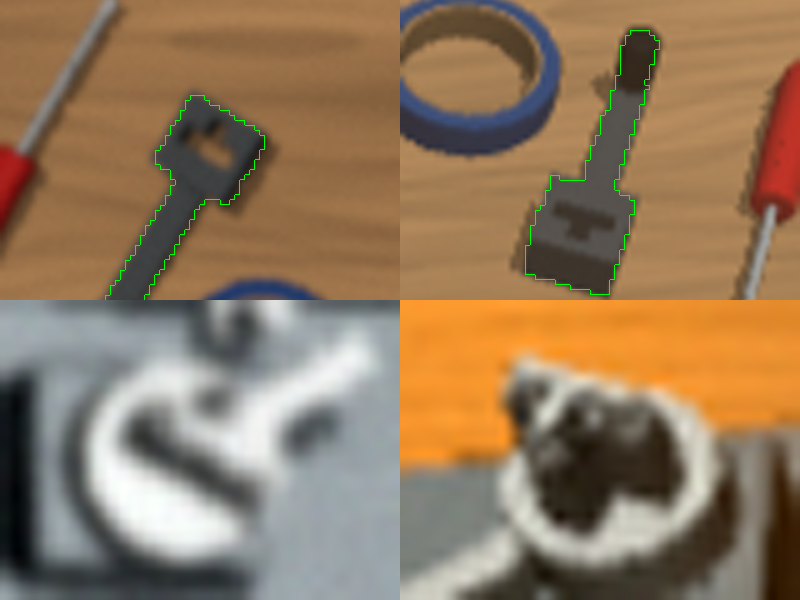

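The top-left panel gives lever hub corners at about (216,205), (229,213), (222,226) and (208,217). In the bottom-left panel the dark flat of the spline bar runs (125,425)→(258,503), so the spindle starts turned well away from 0. The scene panel shows the shoulder ring centred near (609,470), with the bar's far top edge running (520,365)→(660,395).

```bash
cat > go.py <<'E'
from h import *
from scipy.spatial.transform import Rotation as Ro
import sys
def go(x,y,z,ydir):  # print move for a down-pointing tool with tool y at heading ydir (deg)
    s=r.sense(); p=np.array(s["tcp_pos"]);R=np.array(s["ee_rot"])
    a=np.radians(ydir); Y=np.array([np.cos(a),np.sin(a),0]);Z=np.array([0,0,-1.]);G=np.c_[np.cross(Y,Z),Y,Z]
    print("t",s["time_s"],"tcp",np.round(p,4),"head",np.degrees(np.arctan2(R[1,1],R[0,1])).round(1),"q",np.round(s["joints"],0),"F",np.round(s["wrist_force"],1),"w",round(s["gripper_width"]*87,1),"gf",round(s["gripper_force"],1))
    print("  xyz",np.round(R.T@(np.array([x,y,z])-p)*1000,1).tolist(),"ang",np.round(Ro.from_matrix(R.T@G).as_rotvec(),3).tolist())
if __name__=="__main__":
    v=list(map(float,sys.argv[1:]))
    for i in range(0,len(v),4): go(*v[i:i+4])
E
python3 - <<'E'
from h import *
T=cap("top");S=cap("scene")
P=lambda a:np.round(a,4)
U=lambda u,v:(404+(u+.5)/12.5-.5,208+(v-300+.5)/12.5-.5)
V=lambda u,v:(116+(u-400+.5)/12.5-.5,207+(v-300+.5)/12.5-.5)
ang=lambda a,b:np.degrees(np.arctan2(*(b-a)[[1,0]]))
print("bar top-view",ang(plane(T,U(258,503),.07),plane(T,U(125,425),.07)))
print("bar scene",ang(plane(S,V(660,395),.09),plane(S,V(520,365),.09)),P(plane(S,V(590,380),.09)))
print("shoulder",tri(T,U(180,462),S,V(609,470)))
A=lambda u,v:(177+(u+.5)/5-.5,186+(v+.5)/5-.5)
B=lambda u,v:(312+(u-400+.5)/5-.5,162+(v+.5)/5-.5)
a,b=plane(T,A(195,95),.03),plane(T,A(157,158),.03);print("edge",P(a),P(b),ang(a,b))
q=[plane(S,B(*k),.03) for k in [(552,177),(634,200),(608,270),(530,245)]];print("scene hub",P(np.mean(q,0)),ang(q[3],q[0]),ang(q[2],q[1]))
E
python3 go.py .527 .237 .30 241
```

```text
bar top-view 60.38701129436769
bar scene -112.7266395746656 [ 0.5226 -0.2648  0.09  ]
shoulder (array([ 0.52251477, -0.26841654,  0.06354349]), np.float64(0.0012164287215744119))
edge [0.5539 0.2447 0.03  ] [0.5206 0.263  0.03  ] 151.30549560587704
scene hub [0.53   0.2385 0.03  ] 152.62428073807098 149.5197632039805
t 0.9 tcp [ 0.2802 -0.5586  0.2475] head 116.6 q [-49.  22.   0.  -0. -68. -15.] F [ 0.5 -0.1 -0.5] w 87.4 gf 0.0
  xyz [-577.3, 600.6, -52.4] ang [-0.0, 0.0, -2.171]
```

Emit:
move_arm(
  series=[
    {"grip": 1, "xyz": [0, 0, -50], "angular": [0, 0, 0]},
    {"grip": 1, "xyz": [-577, 600, -52], "angular": [0, 0, -2.171]},
    {"grip": 1, "xyz": [-577, 600, -52], "angular": [0, 0, -2.171]},
    {"grip": 1, "xyz": [-577, 600, -52], "angular": [0, 0, -2.171]},
    {"grip": 1, "xyz": [-577, 600, -52], "angular": [0, 0, -2.171]},
    {"grip": 1, "xyz": [-577, 600, -52], "angular": [0, 0, -2.171]},
    {"grip": 1, "xyz": [-577, 600, -52], "angular": [0, 0, -2.171]},
    {"grip": 1, "xyz": [-577, 600, -52], "angular": [0, 0, -2.171]},
    {"grip": 1, "xyz": [-577, 600, -52], "angular": [0, 0, -2.171]},
    {"grip": 1, "xyz": [-577, 600, -52], "angular": [0, 0, -2.171]},
  ],
)

```text
time_s: 1.9
tcp_pos: [0.4137, -0.127, 0.2992]
ee_rot: [[0.248, -0.969, 0.002], [-0.969, -0.248, -0.0], [0.0, -0.001, -1.0]]
wrist_force: [1.1, -1.0, -0.2]
gripper_width: 1.002
gripper_force: 0.0
```

```bash
python3 go.py .527 .237 .20 241
```

```text
t 1.9 tcp [ 0.4137 -0.127   0.2992] head -165.7 q [  5.   1. -20.   0. -70.  10.] F [ 1.1 -1.  -0.2] w 87.2 gf 0.0
  xyz [-324.6, -199.7, 99.4] ang [-0.001, -0.001, -0.814]
```

Emit:
move_arm(
  series=[
    {"grip": 1, "xyz": [-325, -200, 0], "angular": [0, 0, -0.814]},
    {"grip": 1, "xyz": [-325, -200, 0], "angular": [0, 0, -0.814]},
    {"grip": 1, "xyz": [-325, -200, 0], "angular": [0, 0, -0.814]},
    {"grip": 1, "xyz": [-325, -200, 0], "angular": [0, 0, -0.814]},
    {"grip": 1, "xyz": [-325, -200, 0], "angular": [0, 0, -0.814]},
    {"grip": 1, "xyz": [-325, -200, 99], "angular": [0, 0, -0.814]},
    {"grip": 1, "xyz": [-325, -200, 99], "angular": [0, 0, -0.814]},
    {"grip": 1, "xyz": [-325, -200, 99], "angular": [0, 0, -0.814]},
    {"grip": 1, "xyz": [-325, -200, 99], "angular": [0, 0, -0.814]},
    {"grip": 1, "xyz": [-325, -200, 99], "angular": [0, 0, -0.814]},
  ],
)

```text
time_s: 2.9
tcp_pos: [0.5287, 0.2356, 0.1975]
ee_rot: [[0.872, -0.489, -0.003], [-0.489, -0.872, -0.003], [-0.002, 0.004, -1.0]]
wrist_force: [-0.1, 0.4, -0.3]
gripper_width: 0.996
gripper_force: 0.0
```

```bash
python3 go.py .527 .237 .10 241
python3 - <<'E'
from h import *
S=cap("scene");T=cap("top")
f=lambda c,x,y:cv2.resize(c["img"][y:y+120,x:x+100],(400,480),interpolation=cv2.INTER_CUBIC)
cv2.imwrite("pics/above.png",np.hstack([f(T,170,150),f(S,300,110)]))
E
```

```text
t 2.9 tcp [0.5287 0.2356 0.1975] head -119.3 q [ 40.  20. -10.  -0. -60.  21.] F [-0.1  0.4 -0.3] w 86.6 gf 0.0
  xyz [-2.0, -0.8, 97.5] ang [0.004, 0.002, -0.005]
```

View pics/above.png

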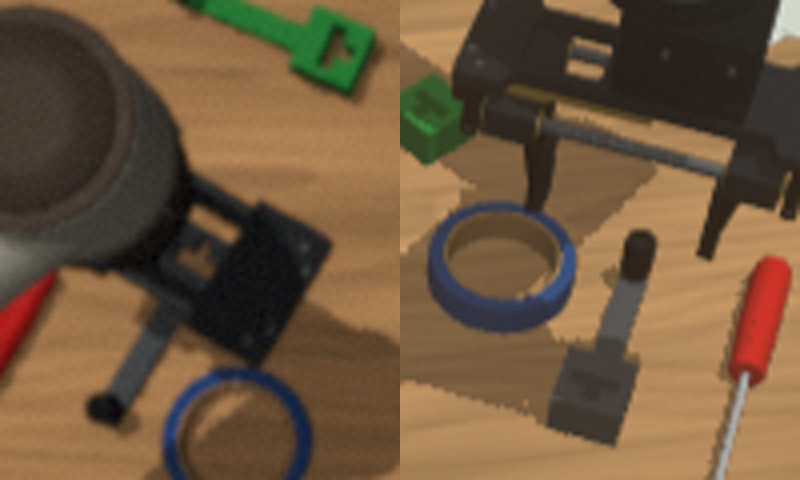

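The top panel shows the gripper over the hub with the arm and knob sticking out below it. The scene panel shows the fingers well apart and aligned with the lever, and the screwdriver close on one side. I'll narrow the opening and go down.

Emit:
move_arm(
  series=[
    {"grip": 0.75, "xyz": [-1, -1, 40], "angular": [0.004, 0.002, -0.005]},
    {"grip": 0.75, "xyz": [-1, -1, 80], "angular": [0.004, 0.002, -0.005]},
    {"grip": 0.75, "xyz": [-1, -1, 120], "angular": [0.004, 0.002, -0.005]},
    {"grip": 0.75, "xyz": [-1, -1, 150], "angular": [0.004, 0.002, -0.005]},
    {"grip": 0.75, "xyz": [-1, -1, 167], "angular": [0.004, 0.002, -0.005]},
    {"grip": 0.75, "xyz": [-1, -1, 167], "angular": [0.004, 0.002, -0.005]},
    {"grip": 0.3, "xyz": [-1, -1, 167], "angular": [0.004, 0.002, -0.005]},
    {"grip": 0.3, "xyz": [-1, -1, 167], "angular": [0.004, 0.002, -0.005]},
    {"grip": 0.3, "xyz": [-1, -1, 167], "angular": [0.004, 0.002, -0.005]},
    {"grip": 0.3, "xyz": [-1, -1, 167], "angular": [0.004, 0.002, -0.005]},
  ],
)

```text
time_s: 4.0
tcp_pos: [0.5302, 0.2372, 0.0345]
ee_rot: [[0.874, -0.486, 0.008], [-0.486, -0.874, 0.005], [0.004, -0.009, -1.0]]
wrist_force: [1.1, 0.9, 4.5]
gripper_width: 0.501
gripper_force: 30.0
```

```bash
python3 go.py .528 .237 .20 241
```

```text
t 4.0 tcp [0.5302 0.2372 0.0345] head -119.1 q [ 40.  31. -20.   0. -38.  21.] F [1.1 0.9 4.5] w 43.6 gf 30.0
  xyz [-1.2, -0.1, -165.5] ang [-0.009, -0.004, -0.001]
```

Emit:
move_arm(
  series=[
    {"grip": 0.3, "xyz": [0, 0, -50], "angular": [0, 0, 0]},
    {"grip": 0.3, "xyz": [0, 0, -100], "angular": [0, 0, 0]},
    {"grip": 0.3, "xyz": [0, 0, -150], "angular": [0, 0, 0]},
    {"grip": 0.3, "xyz": [0, 0, -200], "angular": [0, 0, 0]},
    {"grip": 0.3, "xyz": [0, 0, -235], "angular": [0, 0, 0]},
    {"grip": 0.3, "xyz": [0, 0, -235], "angular": [0, 0, 0]},
  ],
)

```text
time_s: 4.6
tcp_pos: [0.5297, 0.2366, 0.2735]
ee_rot: [[0.874, -0.486, 0.013], [-0.486, -0.874, 0.009], [0.007, -0.014, -1.0]]
wrist_force: [1.3, 0.8, -3.2]
gripper_width: 0.5
gripper_force: 30.0
```

```bash
python3 go.py .522 -.268 .27 241
```

```text
t 4.6 tcp [0.5297 0.2366 0.2735] head -119.1 q [ 40.  16.  -4.   0. -69.  21.] F [ 1.3  0.8 -3.2] w 43.5 gf 30.0
  xyz [238.4, 444.9, -1.1] ang [-0.014, -0.007, -0.001]
```

Emit:
move_arm(
  series=[
    {"grip": 0.3, "xyz": [238, 445, 0], "angular": [-0.014, -0.007, 0]},
    {"grip": 0.3, "xyz": [238, 445, 0], "angular": [-0.014, -0.007, 0]},
    {"grip": 0.3, "xyz": [238, 445, 0], "angular": [-0.014, -0.007, 0]},
    {"grip": 0.3, "xyz": [238, 445, 0], "angular": [-0.014, -0.007, 0]},
    {"grip": 0.3, "xyz": [238, 445, 0], "angular": [-0.014, -0.007, 0]},
    {"grip": 0.3, "xyz": [238, 445, 0], "angular": [-0.014, -0.007, 0]},
    {"grip": 0.3, "xyz": [238, 445, 0], "angular": [-0.014, -0.007, 0]},
    {"grip": 0.3, "xyz": [238, 445, 0], "angular": [-0.014, -0.007, 0]},
    {"grip": 0.3, "xyz": [238, 445, 0], "angular": [-0.014, -0.007, 0]},
    {"grip": 0.3, "xyz": [238, 445, 0], "angular": [-0.014, -0.007, 0]},
  ],
)

```text
time_s: 5.6
tcp_pos: [0.5178, -0.2655, 0.2633]
ee_rot: [[0.874, -0.487, -0.014], [-0.487, -0.874, -0.004], [-0.01, 0.01, -1.0]]
wrist_force: [1.4, -0.0, -4.4]
gripper_width: 0.502
gripper_force: 30.0
```

```bash
python3 go.py .522 -.268 .14 241
```

```text
t 5.6 tcp [ 0.5178 -0.2655  0.2633] head -119.1 q [-11.  18.  -4.   0. -69.  72.] F [ 1.4 -0.  -4.4] w 43.6 gf 30.0
  xyz [6.1, -1.1, 123.2] ang [0.01, 0.01, -0.002]
```

Emit:
move_arm(
  series=[
    {"grip": 0.3, "xyz": [6, -1, 40], "angular": [0.01, 0.01, 0]},
    {"grip": 0.3, "xyz": [6, -1, 80], "angular": [0.01, 0.01, 0]},
    {"grip": 0.3, "xyz": [6, -1, 110], "angular": [0.01, 0.01, 0]},
    {"grip": 0.3, "xyz": [6, -1, 120], "angular": [0.01, 0.01, 0]},
    {"grip": 0.3, "xyz": [6, -1, 120], "angular": [0.01, 0.01, 0]},
    {"grip": 0.3, "xyz": [6, -1, 120], "angular": [0.01, 0.01, 0]},
  ],
)

```text
time_s: 6.2
tcp_pos: [0.525, -0.2673, 0.1472]
ee_rot: [[0.874, -0.486, 0.006], [-0.486, -0.874, -0.003], [0.007, 0.0, -1.0]]
wrist_force: [0.5, 0.3, -4.0]
gripper_width: 0.505
gripper_force: 30.0
```

```bash
python3 go.py .522 -.268 .14 241
python3 - <<'E'
from h import *
S=cap("scene",4);T=cap("top",4)
cv2.imwrite("pics/s3.png",S["img"]);cv2.imwrite("pics/t3.png",T["img"])
f=lambda c,x,y:cv2.resize(c["img"][y:y+120,x:x+80],(400,600),interpolation=cv2.INTER_CUBIC)
cv2.imwrite("pics/hover.png",np.hstack([f(T,370,165),f(S,95,160)]))
E
```

```text
t 6.2 tcp [ 0.525  -0.2673  0.1472] head -119.1 q [-11.  24. -13.   0. -53.  72.] F [ 0.5  0.3 -4. ] w 43.9 gf 30.0
  xyz [-2.3, 2.1, 7.1] ang [0.0, -0.007, -0.001]
```

View pics/hover.png

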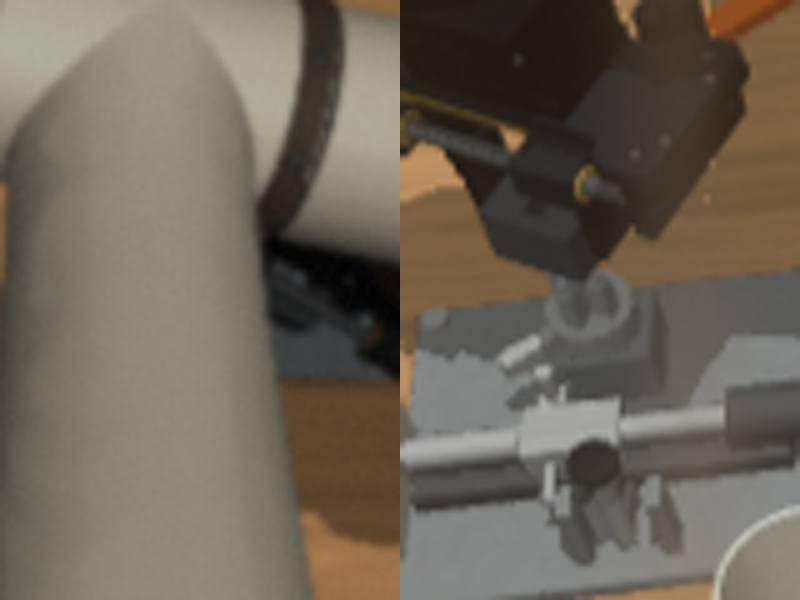

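The scene panel shows the hub held just above the splined end. Its -x face has its bottom edge at about (497,250)→(577,280) and its top edge at about (486,203)→(560,237), with the spindle ring at (588,305). The arm blocks the top camera. I'll compute the offset from the scene camera.

Run:
```python
from h import *
S=cap("scene");P=lambda a:np.round(a,4)
B=lambda u,v:(95+(u-400+.5)/5-.5,160+(v+.5)/5-.5)
V=lambda u,v:(116+(u-400+.5)/12.5-.5,207+(v-300+.5)/12.5-.5)
u=np.array([np.cos(np.radians(151)),np.sin(np.radians(151)),0])
for z,a,b in((.1127,(497,250),(577,280)),(.1427,(486,203),(560,237))):
    p,q=plane(S,B(*a),z),plane(S,B(*b),z); print(P(p),P(q),np.linalg.norm(p-q),np.degrees(np.arctan2(*(p-q)[[1,0]])),"centre",P((p+q)/2+.022*u))
print("ring",P(plane(S,V(609,470),.062)),P(plane(S,B(588,305),.062)))
s=cv2.imread("pics/s3.png");q=s[190:235,105:145].astype(float);q=np.clip(q*2.2,0,255).astype(np.uint8)
cv2.imwrite("pics/hz.png",cv2.resize(q,(533,600),interpolation=cv2.INTER_CUBIC))
```

```text
[ 0.5262 -0.295   0.1127] [ 0.5479 -0.2598  0.1127] 0.04131930786972131 -121.63277817228587 centre [ 0.5178 -0.2667  0.1127]
[ 0.5244 -0.2916  0.1427] [ 0.5477 -0.2595  0.1427] 0.039605068343418516 -125.95488448430856 centre [ 0.5168 -0.2649  0.1427]
ring [ 0.5215 -0.2682  0.062 ] [ 0.5228 -0.2683  0.062 ]
```

View pics/hz.png

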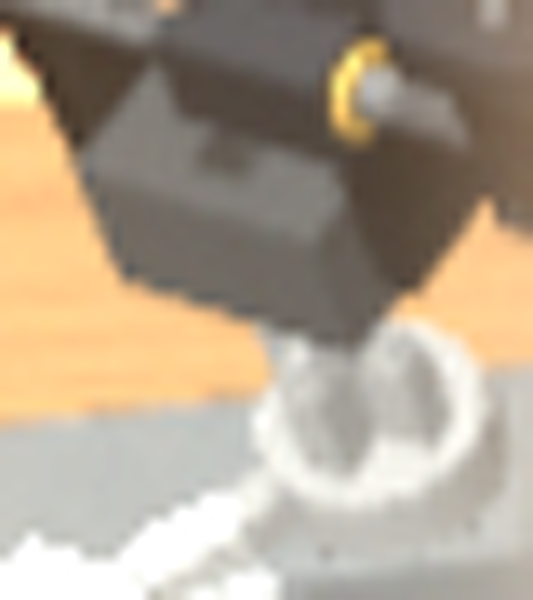

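The hub's -x face has bottom corners at about (122,280) and (350,345) and top corners at about (88,165) and (308,243). The spindle ring spans x 255–487, and the -x spline meets the shoulder at about (340,468).

Run:
```python
from h import *
S=cap("scene");P=lambda a:np.round(a,4)
k=600/45
B=lambda u,v:(105+(u+.5)/k-.5,190+(v+.5)/k-.5)
u=np.array([np.cos(np.radians(151)),np.sin(np.radians(151)),0])
for z,a,b in((.1127,(122,280),(350,345)),(.1427,(88,165),(308,243))):
    p,q=plane(S,B(*a),z),plane(S,B(*b),z); print(P(p),P(q),np.linalg.norm(p-q),np.degrees(np.arctan2(*(p-q)[[1,0]])),"centre",P((p+q)/2+.022*u))
e=[plane(S,B(*a),.062) for a in((255,410),(487,400),(371,508))]; print("ring L,R,bottom",*map(P,e))
sp=plane(S,B(340,468),.062); c=np.array([e[2][0]-.020,(e[0][1]+e[1][1])/2,0]); print("c",P(c),"stem",P(sp),"xdir",np.degrees(np.arctan2(*(c-sp)[[1,0]])),np.hypot(*(c-sp)[:2]))
```

```text
[ 0.5287 -0.2955  0.1127] [ 0.5476 -0.2581  0.1127] 0.04183929706208775 -116.82576704308882 centre [ 0.5189 -0.2661  0.1127]
[ 0.5289 -0.2927  0.1427] [ 0.55   -0.2573  0.1427] 0.04118965430947486 -120.79456616363746 centre [ 0.5203 -0.2643  0.1427]
ring L,R,bottom [ 0.5191 -0.2875  0.062 ] [ 0.5227 -0.2484  0.062 ] [ 0.5428 -0.2671  0.062 ]
c [ 0.5228 -0.268   0.    ] stem [ 0.5336 -0.2726  0.062 ] xdir 156.7027275262412 0.011756724547387225
```

```bash
python3 go.py .527 -.2697 .13 243
```

```text
t 6.7 tcp [ 0.5243 -0.2671  0.1466] head -119.1 q [-11.  24. -13.   0. -53.  72.] F [ 0.3 -0.  -4.5] w 43.9 gf 30.0
  xyz [3.6, 0.9, 16.6] ang [-0.0, -0.005, -0.037]
```

Emit:
move_arm(
  series=[
    {"grip": 0.3, "xyz": [3.5, 1, 0], "angular": [0, -0.005, -0.037]},
    {"grip": 0.3, "xyz": [3.5, 1, 8], "angular": [0, -0.005, -0.037]},
    {"grip": 0.3, "xyz": [3.5, 1, 16], "angular": [0, -0.005, -0.037]},
    {"grip": 0.3, "xyz": [3.5, 1, 20], "angular": [0, -0.005, -0.037]},
    {"grip": 0.3, "xyz": [3.5, 1, 24], "angular": [0, -0.005, -0.037]},
    {"grip": 0.3, "xyz": [3.5, 1, 27], "angular": [0, -0.005, -0.037]},
    {"grip": 0.3, "xyz": [3.5, 1, 27], "angular": [0, -0.005, -0.037]},
  ],
)

```text
time_s: 7.4
tcp_pos: [0.5266, -0.2697, 0.1188]
ee_rot: [[0.891, -0.454, -0.001], [-0.454, -0.891, 0.0], [-0.001, 0.0, -1.0]]
wrist_force: [-0.3, 0.5, -4.8]
gripper_width: 0.502
gripper_force: 30.0
```

```bash
python3 go.py .527 -.2697 .0965 243; python3 -c "
from station import r
s=r.sense();print(s['moment'],s['wrist_force'])"
```

```text
t 7.4 tcp [ 0.5266 -0.2697  0.1188] head -117.0 q [-11.  26. -14.   0. -50.  74.] F [-0.3  0.5 -4.8] w 43.6 gf 30.0
  xyz [0.3, -0.2, 22.3] ang [0.0, 0.001, 0.0]
[-0.09371435  0.11522026 -0.04000247] [-0.26429707  0.53676019 -4.7709888 ]
```

Emit:
move_arm(
  series=[
    {"grip": 0.3, "xyz": [0, 0, 2], "angular": [0, 0, 0]},
    {"grip": 0.3, "xyz": [0, 0, 4], "angular": [0, 0, 0]},
    {"grip": 0.3, "xyz": [0, 0, 6], "angular": [0, 0, 0]},
    {"grip": 0.3, "xyz": [0, 0, 6], "angular": [0, 0, 0]},
  ],
)

```text
time_s: 7.8
tcp_pos: [0.5267, -0.2697, 0.113]
ee_rot: [[0.891, -0.454, -0.001], [-0.454, -0.891, 0.0], [-0.001, 0.0, -1.0]]
wrist_force: [-0.6, -0.3, -4.4]
gripper_width: 0.502
gripper_force: 30.0
```

```bash
python3 go.py .527 -.2697 .0965 243
```

```text
t 7.8 tcp [ 0.5267 -0.2697  0.113 ] head -117.0 q [-11.  26. -14.   0. -50.  74.] F [-0.6 -0.3 -4.4] w 43.7 gf 30.0
  xyz [0.3, -0.2, 16.5] ang [0.0, 0.001, 0.0]
```

Emit:
move_arm(
  series=[
    {"grip": 0.3, "xyz": [0, 0, 2], "angular": [0, 0, 0]},
    {"grip": 0.3, "xyz": [0, 0, 4], "angular": [0, 0, 0]},
    {"grip": 0.3, "xyz": [0, 0, 6], "angular": [0, 0, 0]},
    {"grip": 0.3, "xyz": [0, 0, 8], "angular": [0, 0, 0]},
    {"grip": 0.3, "xyz": [0, 0, 10], "angular": [0, 0, 0]},
    {"grip": 0.3, "xyz": [0, 0, 10], "angular": [0, 0, 0]},
  ],
)

```text
time_s: 8.4
tcp_pos: [0.5266, -0.2697, 0.1029]
ee_rot: [[0.891, -0.454, -0.001], [-0.454, -0.891, 0.0], [-0.001, 0.0, -1.0]]
wrist_force: [0.0, -0.7, -4.2]
gripper_width: 0.501
gripper_force: 30.0
```

```bash
python3 go.py .527 -.2697 .0965 243
```

```text
t 8.4 tcp [ 0.5266 -0.2697  0.1029] head -117.0 q [-11.  27. -15.   0. -48.  74.] F [ 0.  -0.7 -4.2] w 43.6 gf 30.0
  xyz [0.3, -0.2, 6.4] ang [0.0, 0.001, 0.0]
```

Emit:
move_arm(
  series=[
    {"grip": 0.3, "xyz": [0, 0, 2], "angular": [0, 0, 0]},
    {"grip": 0.3, "xyz": [0, 0, 4], "angular": [0, 0, 0]},
    {"grip": 0.3, "xyz": [0, 0, 6], "angular": [0, 0, 0]},
    {"grip": 0.3, "xyz": [0, 0, 7], "angular": [0, 0, 0]},
    {"grip": 0.3, "xyz": [0, 0, 7], "angular": [0, 0, 0]},
  ],
)

```text
time_s: 8.9
tcp_pos: [0.527, -0.2698, 0.0968]
ee_rot: [[0.891, -0.453, 0.0], [-0.453, -0.891, -0.0], [0.0, 0.0, -1.0]]
wrist_force: [-1.3, 0.7, -0.5]
gripper_width: 0.503
gripper_force: 30.0
```

```bash
python3 go.py .527 -.2697 .0965 243
```

```text
t 8.9 tcp [ 0.527  -0.2698  0.0968] head -117.0 q [-11.  27. -15.   0. -48.  74.] F [-1.3  0.7 -0.5] w 43.8 gf 30.0
  xyz [-0.0, -0.1, 0.3] ang [0.0, -0.0, 0.001]
```

Emit:
move_arm(
  series=[
    {"grip": 0.3, "xyz": [0, 0, 1], "angular": [0, 0, 0]},
    {"grip": 0.65, "xyz": [0, 0, 0], "angular": [0, 0, 0]},
    {"grip": 0.65, "xyz": [0, 0, 0], "angular": [0, 0, 0]},
    {"grip": 0.65, "xyz": [0, 0, 0], "angular": [0, 0, 0]},
    {"grip": 0.65, "xyz": [0, 0, -30], "angular": [0, 0, 0]},
    {"grip": 0.65, "xyz": [0, 0, -80], "angular": [0, 0, 0]},
    {"grip": 0.65, "xyz": [0, 0, -120], "angular": [0, 0, 0]},
    {"grip": 0.65, "xyz": [80, 0, -150], "angular": [0, 0, 0]},
    {"grip": 0.5, "xyz": [120, 0, -150], "angular": [0, 0, 0]},
    {"grip": 0.5, "xyz": [120, 0, -150], "angular": [0, 0, 0]},
  ],
)

```text
time_s: 9.9
tcp_pos: [0.6366, -0.3258, 0.2474]
ee_rot: [[0.891, -0.454, 0.004], [-0.454, -0.891, -0.002], [0.004, -0.0, -1.0]]
wrist_force: [-0.2, -0.0, -0.2]
gripper_width: 0.548
gripper_force: 0.0
```

```bash
python3 go.py .424 -.2186 .2 243
python3 - <<'E'
from h import *
S=cap("scene",3);T=cap("top",3)
for n,c in(("S",S),("T",T)):
    cv2.imwrite(f"pics/{n}4.png",c["img"])
    p=proj(c,[.424,-.2186,.100]); x,y=map(int,p); w=16
    q=c["img"][y-w:y+w,x-w:x+w].max(2); m=(q<45).astype(np.uint8)
    k,l,s,cc=cv2.connectedComponentsWithStats(m); print(n,p,[(cc[i]+[x-w,y-w],s[i].tolist()) for i in range(1,k) if s[i][4]>8])
E
```

```text
t 9.9 tcp [ 0.6366 -0.3258  0.2474] head -117.0 q [-14.  31.  15.   0. -74.  77.] F [-0.2 -0.  -0.2] w 47.7 gf 0.0
  xyz [-238.3, 1.0, 46.5] ang [-0.0, -0.004, 0.0]
S [151.55855665 175.02115276] []
T [402.57137558 259.56986201] []
```

Now one look at both views.

Run:
```python
import cv2,numpy as np
s=cv2.imread("pics/S4.png");t=cv2.imread("pics/T4.png")
f=lambda i,x,y:cv2.convertScaleAbs(cv2.resize(i[y:y+120,x:x+80],(400,600),interpolation=cv2.INTER_CUBIC),alpha=1.7)
cv2.imwrite("pics/home.png",np.hstack([f(t,370,165),f(s,100,155)]))
```

```text
(no output)
```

View pics/home.png

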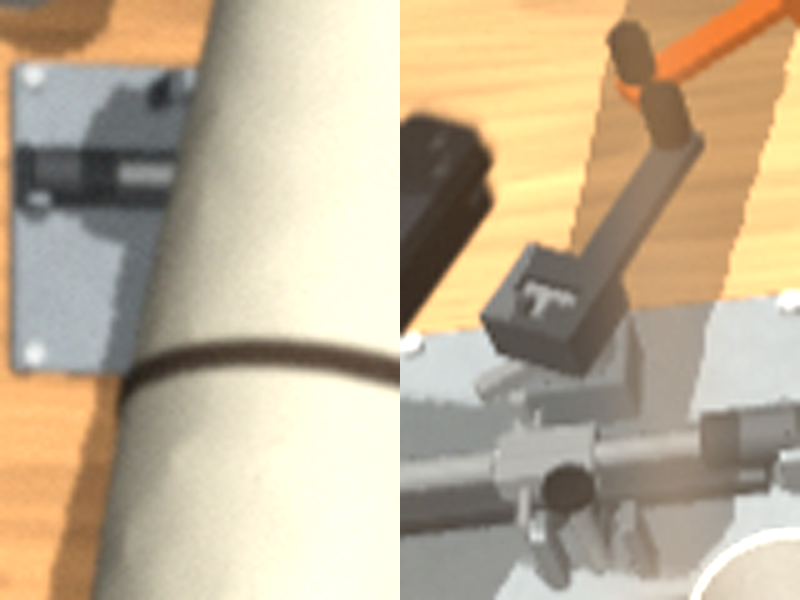

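The lever is home: the right panel shows the spindle's T end filling the hub hole at (548,297), the knob at (665,110) as predicted, and the striker still forward. Next the fingers go either side of the knob.

Emit:
move_arm(
  series=[
    {"grip": 0.5, "xyz": [-238, 1, 0], "angular": [0, -0.004, 0]},
    {"grip": 0.5, "xyz": [-238, 1, 0], "angular": [0, -0.004, 0]},
    {"grip": 0.5, "xyz": [-238, 1, 0], "angular": [0, -0.004, 0]},
    {"grip": 0.5, "xyz": [-238, 1, 0], "angular": [0, -0.004, 0]},
    {"grip": 0.5, "xyz": [-238, 1, 0], "angular": [0, -0.004, 0]},
    {"grip": 0.5, "xyz": [-238, 1, 0], "angular": [0, -0.004, 0]},
    {"grip": 0.5, "xyz": [-238, 1, 40], "angular": [0, -0.004, 0]},
    {"grip": 0.5, "xyz": [-238, 1, 80], "angular": [0, -0.004, 0]},
    {"grip": 0.5, "xyz": [-238, 1, 90], "angular": [0, -0.004, 0]},
    {"grip": 0.5, "xyz": [-238, 1, 90], "angular": [0, -0.004, 0]},
  ],
)

```text
time_s: 11.2
tcp_pos: [0.4206, -0.2172, 0.1556]
ee_rot: [[0.891, -0.453, -0.007], [-0.453, -0.891, 0.002], [-0.007, 0.001, -1.0]]
wrist_force: [-0.2, 0.1, 0.3]
gripper_width: 0.503
gripper_force: 0.0
```

```bash
python3 go.py .424 -.2186 .105 243
python3 - <<'E'
from h import *
S=cap("scene",3);cv2.imwrite("pics/S5.png",S["img"])
print(proj(S,[.424,-.2186,.108]))
E
```

```text
t 11.2 tcp [ 0.4206 -0.2172  0.1556] head -116.9 q [ -8.  13. -28.  -0. -50.  71.] F [-0.2  0.1  0.3] w 43.8 gf 0.0
  xyz [4.0, -0.4, 50.5] ang [0.002, 0.007, 0.001]
[150.83990265 172.73986776]
```

Emit:
move_arm(
  series=[
    {"grip": 0.5, "xyz": [4, 0, 20], "angular": [0.002, 0.007, 0]},
    {"grip": 0.5, "xyz": [4, 0, 40], "angular": [0.002, 0.007, 0]},
    {"grip": 0.5, "xyz": [4, 0, 50], "angular": [0.002, 0.007, 0]},
    {"grip": 0.3, "xyz": [4, 0, 50], "angular": [0.002, 0.007, 0]},
    {"grip": 0.3, "xyz": [4, 0, 50], "angular": [0.002, 0.007, 0]},
    {"grip": 0.3, "xyz": [4, 0, 50], "angular": [0.002, 0.007, 0]},
  ],
)

```text
time_s: 11.95
tcp_pos: [0.4256, -0.2191, 0.1075]
ee_rot: [[0.891, -0.453, 0.006], [-0.453, -0.891, -0.0], [0.005, -0.002, -1.0]]
wrist_force: [0.2, -0.5, -0.9]
gripper_width: 0.335
gripper_force: 0.0
```

```bash
cat > arc.py <<'E'
from go import *
# arc rows about the spindle from the present pose: heading targets (deg), relative to present tool frame
def arc(hs,c=(.5222,-.2685),rad=.110,z=.105):
    s=r.sense(); p=np.array(s["tcp_pos"]);R=np.array(s["ee_rot"]); d=p[:2]-c
    print("t",s["time_s"],"tcp",np.round(p,4),"F",np.round(s["wrist_force"],1),"w",round(s["gripper_width"]*87,1),"gf",round(s["gripper_force"],1),"rad",np.hypot(*d).round(4),"pos-head",np.degrees(np.arctan2(d[1],d[0])).round(1)%360,"q",np.round(s["joints"],0))
    for h in hs:
        a=np.radians(h+90); Y=np.array([np.cos(a),np.sin(a),0]);Z=np.array([0,0,-1.]);G=np.c_[np.cross(Y,Z),Y,Z]
        b=np.radians(h); g=np.array([c[0]+rad*np.cos(b),c[1]+rad*np.sin(b),z])
        print(h,np.round(R.T@(g-p)*1000,0).tolist(),np.round(Ro.from_matrix(R.T@G).as_rotvec(),3).tolist())
arc(list(map(float,sys.argv[1:])))
E
python3 arc.py 158 163 168 173 178 183 188 193 198
```

```text
t 11.95 tcp [ 0.4256 -0.2191  0.1075] F [ 0.2 -0.5 -0.9] w 29.2 gf 0.0 rad 0.1085 pos-head 152.9 q [ -8.  17. -31.  -0. -42.  71.]
158.0 [-1.0, 10.0, 2.0] [-0.002, -0.006, -0.086]
163.0 [0.0, 19.0, 2.0] [-0.002, -0.006, -0.174]
168.0 [2.0, 29.0, 2.0] [-0.002, -0.006, -0.261]
173.0 [5.0, 38.0, 2.0] [-0.002, -0.006, -0.348]
178.0 [9.0, 47.0, 2.0] [-0.001, -0.006, -0.436]
183.0 [13.0, 55.0, 2.0] [-0.001, -0.006, -0.523]
188.0 [18.0, 63.0, 2.0] [-0.001, -0.006, -0.61]
193.0 [24.0, 71.0, 2.0] [-0.0, -0.006, -0.697]
198.0 [31.0, 78.0, 2.0] [-0.0, -0.006, -0.785]
```

Emit:
move_arm(
  series=[
    {"grip": 0.3, "xyz": [-1, 10, 2], "angular": [0, -0.006, -0.086]},
    {"grip": 0.3, "xyz": [0, 19, 2], "angular": [0, -0.006, -0.174]},
    {"grip": 0.3, "xyz": [2, 29, 2], "angular": [0, -0.006, -0.261]},
    {"grip": 0.3, "xyz": [5, 38, 2], "angular": [0, -0.006, -0.348]},
    {"grip": 0.3, "xyz": [9, 47, 2], "angular": [0, -0.006, -0.436]},
    {"grip": 0.3, "xyz": [13, 55, 2], "angular": [0, -0.006, -0.523]},
    {"grip": 0.3, "xyz": [18, 63, 2], "angular": [0, -0.006, -0.61]},
    {"grip": 0.3, "xyz": [24, 71, 2], "angular": [0, -0.006, -0.697]},
    {"grip": 0.3, "xyz": [31, 78, 2], "angular": [0, -0.006, -0.785]},
  ],
)

```text
time_s: 12.85
tcp_pos: [0.4166, -0.3019, 0.1049]
ee_rot: [[0.95, 0.312, -0.003], [0.312, -0.95, 0.002], [-0.002, -0.003, -1.0]]
wrist_force: [-0.4, 5.8, 2.2]
gripper_width: 0.301
gripper_force: 3.0
```

```bash
python3 arc.py 202 206 210 214 218 221 224
```

```text
t 12.85 tcp [ 0.4166 -0.3019  0.1049] F [-0.4  5.8  2.2] w 26.2 gf 3.0 rad 0.1108 pos-head 197.5 q [-18.  20. -26.  -0. -44. 126.]
202.0 [1.0, 9.0, -0.0] [-0.003, 0.002, -0.067]
206.0 [2.0, 16.0, -0.0] [-0.003, 0.002, -0.137]
210.0 [3.0, 24.0, -0.0] [-0.003, 0.001, -0.206]
214.0 [5.0, 31.0, -0.0] [-0.003, 0.001, -0.276]
218.0 [7.0, 39.0, -0.0] [-0.003, 0.001, -0.346]
221.0 [9.0, 44.0, -0.0] [-0.003, 0.001, -0.398]
224.0 [12.0, 49.0, -0.0] [-0.003, 0.001, -0.451]
```

Emit:
move_arm(
  series=[
    {"grip": 0.3, "xyz": [1, 9, 0], "angular": [0, 0, -0.06]},
    {"grip": 0.3, "xyz": [2, 16, 0], "angular": [0, 0, -0.12]},
    {"grip": 0.3, "xyz": [3, 24, 0], "angular": [0, 0, -0.18]},
    {"grip": 0.3, "xyz": [5, 31, 0], "angular": [0, 0, -0.23]},
    {"grip": 0.3, "xyz": [7, 39, 0], "angular": [0, 0, -0.28]},
    {"grip": 0.3, "xyz": [9, 44, 0], "angular": [0, 0, -0.32]},
    {"grip": 0.3, "xyz": [12, 49, 0], "angular": [0, 0, -0.35]},
    {"grip": 0.3, "xyz": [12, 49, 0], "angular": [0, 0, -0.35]},
  ],
)

```text
time_s: 13.65
tcp_pos: [0.442, -0.3451, 0.1043]
ee_rot: [[0.788, 0.616, -0.006], [0.616, -0.788, 0.002], [-0.003, -0.005, -1.0]]
wrist_force: [-3.2, 1.2, 0.7]
gripper_width: 0.302
gripper_force: 1.7
```

```bash
python3 arc.py 226 228 230 232 234 236
python3 - <<'E'
from h import *
S=cap("scene",2);T=cap("top",2);cv2.imwrite("pics/S6.png",S["img"]);cv2.imwrite("pics/T6.png",T["img"])
a=cv2.imread("pics/s.png")
# column profile of the striker along its axis, start vs now
for im in(a,S["img"]):
    q=im[:,:,1].astype(int); print([int(q[v-1:v+2,u].mean()) for u in range(88,190,3) for v in [round(246+(u-100)*-.09)]])
E
```

```text
t 13.65 tcp [ 0.442  -0.3451  0.1043] F [-3.2  1.2  0.7] w 26.2 gf 1.7 rad 0.1109 pos-head 223.7 q [-21.  24. -19.  -0. -47. 149.]
226.0 [1.0, 4.0, -1.0] [-0.005, 0.003, -0.139]
228.0 [2.0, 8.0, -1.0] [-0.005, 0.003, -0.174]
230.0 [3.0, 12.0, -1.0] [-0.006, 0.002, -0.209]
232.0 [4.0, 16.0, -1.0] [-0.006, 0.002, -0.244]
234.0 [5.0, 19.0, -1.0] [-0.006, 0.002, -0.279]
236.0 [6.0, 23.0, -1.0] [-0.006, 0.002, -0.314]
[132, 91, 93, 98, 129, 129, 126, 129, 126, 138, 133, 154, 155, 155, 156, 156, 156, 94, 131, 137, 135, 131, 140, 138, 92, 89, 87, 85, 84, 83, 82, 78, 134, 134]
[137, 93, 95, 96, 129, 130, 128, 129, 130, 142, 135, 133, 140, 145, 133, 158, 158, 157, 156, 154, 152, 150, 143, 141, 93, 91, 89, 88, 87, 85, 85, 80, 138, 139]
```

Emit:
move_arm(
  series=[
    {"grip": 0.3, "xyz": [1, 4, -1], "angular": [0, 0, -0.02]},
    {"grip": 0.3, "xyz": [2, 8, -1], "angular": [0, 0, -0.04]},
    {"grip": 0.3, "xyz": [3, 12, -1], "angular": [0, 0, -0.06]},
    {"grip": 0.3, "xyz": [3, 12, -1], "angular": [0, 0, -0.06]},
  ],
)

```text
time_s: 14.25
tcp_pos: [0.4534, -0.3532, 0.105]
ee_rot: [[0.749, 0.663, -0.003], [0.663, -0.749, 0.001], [-0.001, -0.002, -1.0]]
wrist_force: [-3.5, 1.1, -1.1]
gripper_width: 0.304
gripper_force: 1.6
```

```bash
cat > st.py <<'E'
from h import *
# striker shift: match strip along striker axis between start image and now (scene view)
a=cv2.imread("pics/s.png"); b=cap("scene",2)["img"]; cv2.imwrite("pics/Snow.png",b)
def prof(im):
    q=cv2.cvtColor(im,6).astype(float); return np.array([q[round(246-(u-100)*.09)-1:round(246-(u-100)*.09)+2,u].mean() for u in range(100,165)])
for n,p in(("start",prof(a)),("now",prof(b))): print(n,p.astype(int).tolist())
E
python3 arc.py 232 234 236; python3 st.py
```

```text
t 14.25 tcp [ 0.4534 -0.3532  0.105 ] F [-3.5  1.1 -1.1] w 26.5 gf 1.6 rad 0.1091 pos-head 230.9 q [-22.  25. -17.   0. -48. 153.]
232.0 [-1.0, 2.0, -0.0] [-0.002, 0.001, -0.183]
234.0 [0.0, 6.0, -0.0] [-0.002, 0.001, -0.218]
236.0 [1.0, 10.0, -0.0] [-0.002, 0.001, -0.253]
start [129, 130, 124, 128, 129, 131, 125, 125, 130, 128, 128, 126, 125, 129, 132, 138, 137, 130, 132, 144, 154, 154, 154, 154, 154, 154, 155, 154, 155, 155, 155, 156, 156, 155, 156, 155, 155, 154, 139, 95, 125, 127, 131, 134, 137, 137, 139, 141, 135, 139, 139, 131, 133, 135, 141, 139, 139, 138, 137, 138, 93, 93, 91, 90, 89]
now [127, 127, 128, 128, 127, 123, 126, 125, 125, 125, 126, 128, 128, 132, 134, 137, 140, 132, 133, 128, 130, 131, 132, 135, 138, 145, 142, 144, 129, 127, 131, 135, 137, 138, 129, 158, 156, 156, 156, 156, 155, 155, 155, 154, 153, 153, 153, 152, 151, 150, 150, 151, 151, 148, 118, 136, 141, 140, 139, 140, 93, 94, 92, 91, 90]
```

Emit:
move_arm(
  series=[
    {"grip": 0.3, "xyz": [0, 3, 0], "angular": [0, 0, -0.02]},
    {"grip": 0.3, "xyz": [0, 6, 0], "angular": [0, 0, -0.04]},
    {"grip": 0.3, "xyz": [0, 6, 0], "angular": [0, 0, -0.04]},
    {"grip": 0.3, "xyz": [0, 6, 0], "angular": [0, 0, -0.04]},
  ],
)

```text
time_s: 14.75
tcp_pos: [0.4579, -0.3573, 0.1051]
ee_rot: [[0.722, 0.692, -0.001], [0.692, -0.722, 0.001], [-0.0, -0.001, -1.0]]
wrist_force: [-0.4, 4.1, -0.8]
gripper_width: 0.3
gripper_force: 1.8
```

```bash
python3 arc.py 228 223 218 213 208 203 198 193; python3 st.py|tail -1
```

```text
t 14.75 tcp [ 0.4579 -0.3573  0.1051] F [-0.4  4.1 -0.8] w 26.1 gf 1.8 rad 0.1096 pos-head 234.1 q [-22.  26. -16.  -0. -48. 156.]
228.0 [-2.0, -12.0, 0.0] [-0.001, 0.0, -0.073]
223.0 [-2.0, -21.0, 0.0] [-0.001, 0.0, 0.014]
218.0 [-2.0, -31.0, 0.0] [-0.001, 0.0, 0.101]
213.0 [-0.0, -40.0, 0.0] [-0.001, 0.0, 0.188]
208.0 [2.0, -50.0, 0.0] [-0.001, 0.0, 0.276]
203.0 [5.0, -59.0, 0.0] [-0.001, 0.0, 0.363]
198.0 [9.0, -67.0, 0.0] [-0.001, 0.001, 0.45]
193.0 [13.0, -76.0, 0.0] [-0.001, 0.001, 0.537]
now [127, 127, 128, 127, 127, 123, 126, 125, 125, 125, 125, 126, 127, 132, 134, 137, 140, 132, 133, 128, 130, 130, 132, 135, 138, 145, 142, 143, 129, 127, 131, 134, 137, 140, 141, 125, 159, 156, 156, 156, 155, 155, 154, 154, 153, 153, 152, 152, 151, 150, 150, 151, 150, 150, 146, 111, 136, 139, 139, 139, 93, 94, 92, 92, 91]
```

Emit:
move_arm(
  series=[
    {"grip": 0.3, "xyz": [-2, -12, 0], "angular": [0, 0, 0]},
    {"grip": 0.3, "xyz": [-2, -21, 0], "angular": [0, 0, 0.014]},
    {"grip": 0.3, "xyz": [-2, -25, 0], "angular": [0, 0, 0.05]},
    {"grip": 0.3, "xyz": [-2, -25, 0], "angular": [0, 0, 0.05]},
    {"grip": 0.3, "xyz": [-2, -25, 0], "angular": [0, 0, 0.05]},
    {"grip": 0.3, "xyz": [-2, -25, 0], "angular": [0, 0, 0.05]},
  ],
)

```text
time_s: 15.45
tcp_pos: [0.4391, -0.3413, 0.1056]
ee_rot: [[0.755, 0.655, -0.001], [0.655, -0.755, -0.0], [-0.001, -0.0, -1.0]]
wrist_force: [0.4, -0.1, -0.5]
gripper_width: 0.298
gripper_force: 0.0
```

```bash
python3 arc.py 216 211 206 201 196 191 186 181 176 171; python3 st.py|tail -1
```

```text
t 15.45 tcp [ 0.4391 -0.3413  0.1056] F [ 0.4 -0.1 -0.5] w 26.0 gf 0.0 rad 0.1105 pos-head 221.2 q [-21.  24. -20.   0. -46. 152.]
216.0 [1.0, -10.0, 1.0] [-0.0, 0.001, 0.086]
211.0 [2.0, -20.0, 1.0] [-0.0, 0.001, 0.174]
206.0 [4.0, -29.0, 1.0] [-0.0, 0.001, 0.261]
201.0 [7.0, -38.0, 1.0] [-0.0, 0.001, 0.348]
196.0 [11.0, -47.0, 1.0] [-0.0, 0.001, 0.436]
191.0 [15.0, -55.0, 1.0] [-0.0, 0.001, 0.523]
186.0 [20.0, -64.0, 1.0] [-0.0, 0.001, 0.61]
181.0 [26.0, -71.0, 1.0] [-0.0, 0.001, 0.697]
176.0 [33.0, -78.0, 1.0] [-0.0, 0.001, 0.785]
171.0 [40.0, -85.0, 1.0] [-0.0, 0.001, 0.872]
now [128, 129, 129, 129, 128, 123, 127, 126, 125, 127, 127, 132, 129, 133, 135, 138, 142, 134, 134, 130, 131, 131, 133, 136, 139, 146, 144, 144, 130, 129, 133, 135, 135, 140, 138, 157, 157, 158, 157, 157, 156, 157, 155, 155, 154, 154, 154, 153, 152, 152, 152, 152, 152, 148, 119, 142, 142, 141, 140, 140, 93, 94, 92, 91, 91]
```

Emit:
move_arm(
  series=[
    {"grip": 0.3, "xyz": [1, -10, 1], "angular": [0, 0, 0.086]},
    {"grip": 0.3, "xyz": [2, -20, 1], "angular": [0, 0, 0.174]},
    {"grip": 0.3, "xyz": [4, -29, 1], "angular": [0, 0, 0.261]},
    {"grip": 0.3, "xyz": [7, -38, 1], "angular": [0, 0, 0.348]},
    {"grip": 0.3, "xyz": [11, -47, 1], "angular": [0, 0, 0.436]},
    {"grip": 0.3, "xyz": [15, -55, 1], "angular": [0, 0, 0.523]},
    {"grip": 0.3, "xyz": [20, -64, 1], "angular": [0, 0, 0.61]},
    {"grip": 0.3, "xyz": [26, -71, 1], "angular": [0, 0, 0.697]},
    {"grip": 0.3, "xyz": [33, -78, 1], "angular": [0, 0, 0.785]},
    {"grip": 0.3, "xyz": [40, -85, 1], "angular": [0, 0, 0.872]},
  ],
)

```text
time_s: 16.55
tcp_pos: [0.4134, -0.2503, 0.1045]
ee_rot: [[0.987, -0.16, -0.002], [-0.16, -0.987, 0.0], [-0.002, 0.0, -1.0]]
wrist_force: [0.3, -1.3, -0.9]
gripper_width: 0.302
gripper_force: 0.4
```

```bash
python3 arc.py 166 161 156 151 146 141 136 133 130 127; python3 st.py|tail -1
```

```text
t 16.55 tcp [ 0.4134 -0.2503  0.1045] F [ 0.3 -1.3 -0.9] w 26.3 gf 0.4 rad 0.1103 pos-head 170.5 q [-12.  18. -30.   0. -42.  93.]
166.0 [1.0, -9.0, -1.0] [0.0, 0.002, 0.083]
161.0 [2.0, -18.0, -1.0] [0.0, 0.002, 0.17]
156.0 [4.0, -28.0, -1.0] [0.0, 0.002, 0.258]
151.0 [7.0, -37.0, -1.0] [0.0, 0.002, 0.345]
146.0 [10.0, -46.0, -1.0] [0.0, 0.002, 0.432]
141.0 [15.0, -54.0, -1.0] [0.0, 0.002, 0.52]
136.0 [20.0, -62.0, -1.0] [0.0, 0.002, 0.607]
133.0 [23.0, -67.0, -1.0] [0.001, 0.001, 0.659]
130.0 [27.0, -71.0, -1.0] [0.001, 0.001, 0.712]
127.0 [31.0, -76.0, -1.0] [0.001, 0.001, 0.764]
now [133, 133, 134, 134, 133, 128, 132, 131, 130, 131, 131, 136, 133, 138, 141, 147, 146, 138, 139, 131, 135, 118, 116, 119, 124, 135, 134, 148, 134, 133, 137, 140, 144, 146, 144, 163, 163, 163, 163, 163, 161, 162, 161, 161, 160, 160, 159, 159, 157, 158, 157, 157, 157, 153, 123, 147, 147, 146, 145, 145, 97, 97, 96, 95, 95]
```

Emit:
move_arm(
  series=[
    {"grip": 0.3, "xyz": [1, -9, -1], "angular": [0, 0, 0.083]},
    {"grip": 0.3, "xyz": [2, -18, -1], "angular": [0, 0, 0.17]},
    {"grip": 0.3, "xyz": [4, -28, -1], "angular": [0, 0, 0.258]},
    {"grip": 0.3, "xyz": [7, -37, -1], "angular": [0, 0, 0.345]},
    {"grip": 0.3, "xyz": [10, -46, -1], "angular": [0, 0, 0.432]},
    {"grip": 0.3, "xyz": [15, -54, -1], "angular": [0, 0, 0.52]},
    {"grip": 0.3, "xyz": [20, -62, -1], "angular": [0, 0, 0.607]},
    {"grip": 0.3, "xyz": [23, -67, -1], "angular": [0, 0, 0.659]},
    {"grip": 0.3, "xyz": [27, -71, -1], "angular": [0, 0, 0.712]},
    {"grip": 0.3, "xyz": [31, -76, -1], "angular": [0, 0, 0.764]},
  ],
)

```text
time_s: 17.65
tcp_pos: [0.4555, -0.1805, 0.1051]
ee_rot: [[0.604, -0.797, -0.003], [-0.797, -0.604, 0.001], [-0.002, 0.002, -1.0]]
wrist_force: [-0.1, -1.5, 0.4]
gripper_width: 0.3
gripper_force: 0.3
```

```bash
python3 arc.py 126 124 122 120
```

```text
t 17.65 tcp [ 0.4555 -0.1805  0.1051] F [-0.1 -1.5  0.4] w 26.1 gf 0.3 rad 0.1104 pos-head 127.1 q [ -3.  18. -29.  -0. -43.  40.]
126.0 [0.0, -2.0, 0.0] [0.002, 0.002, 0.021]
124.0 [1.0, -6.0, 0.0] [0.002, 0.002, 0.055]
122.0 [1.0, -10.0, 0.0] [0.002, 0.002, 0.09]
120.0 [1.0, -14.0, 0.0] [0.002, 0.002, 0.125]
```

Emit:
move_arm(
  series=[
    {"grip": 0.3, "xyz": [0, -3, 0], "angular": [0, 0, 0.02]},
    {"grip": 0.3, "xyz": [1, -6, 0], "angular": [0, 0, 0.05]},
    {"grip": 0.3, "xyz": [1, -8, 0], "angular": [0, 0, 0.07]},
    {"grip": 0.3, "xyz": [1, -8, 0], "angular": [0, 0, 0.07]},
  ],
)

```text
time_s: 18.05
tcp_pos: [0.4627, -0.1763, 0.1052]
ee_rot: [[0.548, -0.837, -0.002], [-0.837, -0.548, 0.001], [-0.002, 0.002, -1.0]]
wrist_force: [-0.4, -0.5, -0.5]
gripper_width: 0.298
gripper_force: 0.1
```

```bash
python3 arc.py 126; python3 st.py|tail -1; python3 go.py .622 -.258 .2 217
```

```text
t 18.05 tcp [ 0.4627 -0.1763  0.1052] F [-0.4 -0.5 -0.5] w 26.0 gf 0.1 rad 0.1097 pos-head 122.9 q [ -2.  19. -28.  -0. -43.  35.]
126.0 [-0.0, 6.0, 0.0] [0.001, 0.002, -0.048]
now [132, 132, 132, 132, 131, 127, 131, 129, 129, 130, 130, 135, 132, 136, 139, 145, 145, 137, 137, 130, 134, 135, 137, 140, 143, 149, 147, 148, 134, 132, 136, 139, 141, 143, 143, 161, 161, 161, 160, 160, 160, 159, 159, 158, 158, 157, 157, 156, 155, 155, 154, 154, 154, 150, 120, 144, 144, 142, 142, 143, 94, 95, 93, 91, 91]
t 18.15 tcp [ 0.4626 -0.1763  0.1052] head -146.8 q [ -2.  19. -28.  -0. -43.  35.] F [-0.1 -0.4  0.1] w 26.1 gf 0.1
  xyz [155.5, -88.4, -95.2] ang [0.001, 0.002, -0.066]
```

Emit:
move_arm(
  series=[
    {"grip": 0.34, "xyz": [0, 3, 0], "angular": [0, 0, 0]},
    {"grip": 0.36, "xyz": [0, 3, -30], "angular": [0, 0, 0]},
    {"grip": 0.36, "xyz": [0, 3, -75], "angular": [0, 0, 0]},
    {"grip": 0, "xyz": [0, 3, -95], "angular": [0, 0, 0]},
    {"grip": 0, "xyz": [156, -88, -95], "angular": [0, 0, 0]},
    {"grip": 0, "xyz": [156, -88, -95], "angular": [0, 0, 0]},
    {"grip": 0, "xyz": [156, -88, -95], "angular": [0, 0, 0]},
    {"grip": 0, "xyz": [156, -88, -95], "angular": [0, 0, 0]},
    {"grip": 0, "xyz": [156, -88, -95], "angular": [0, 0, 0]},
    {"grip": 0, "xyz": [156, -88, -95], "angular": [0, 0, 0]},
  ],
)

```text
time_s: 19.15
tcp_pos: [0.6214, -0.2589, 0.1986]
ee_rot: [[0.547, -0.837, -0.004], [-0.837, -0.547, 0.001], [-0.004, 0.003, -1.0]]
wrist_force: [0.9, -0.1, -1.0]
gripper_width: 0.006
gripper_force: 0.0
```

```bash
python3 go.py .622 -.258 .115 213.2; python3 st.py|tail -1
python3 - <<'E'
from h import *
s=cv2.imread("pics/Snow.png")
cv2.imwrite("pics/back.png",cv2.convertScaleAbs(cv2.resize(s[150:270,85:195],(733,800))[:600],alpha=1.5))
E
```

```text
t 19.15 tcp [ 0.6214 -0.2589  0.1986] head -146.9 q [ -9.  29.   4.  -0. -66.  42.] F [ 0.9 -0.1 -1. ] w 0.5 gf 0.0
  xyz [-0.1, -1.2, 83.6] ang [0.003, 0.004, -0.001]
now [89, 90, 90, 90, 89, 86, 88, 88, 87, 88, 88, 91, 91, 93, 94, 98, 97, 67, 60, 62, 75, 85, 92, 94, 97, 101, 99, 100, 91, 90, 93, 94, 96, 98, 102, 108, 108, 108, 108, 109, 109, 109, 108, 109, 108, 108, 108, 108, 108, 109, 109, 109, 108, 105, 92, 104, 103, 103, 102, 102, 73, 72, 71, 69, 69]
```

View pics/back.png

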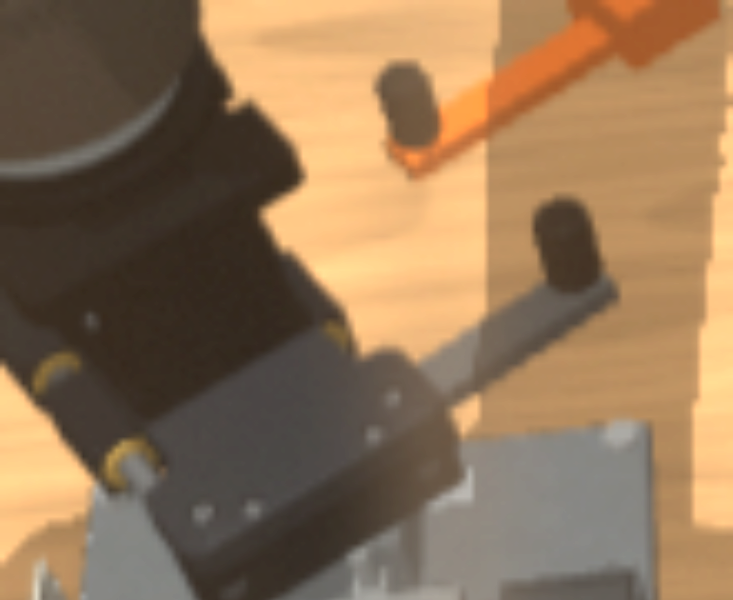

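The lever is swung back, with its knob at (568,240), the striker is still drawn, and the closed gripper is above the trip. Pressing now.

Emit:
move_arm(
  series=[
    {"grip": 0, "xyz": [0, -1, 40], "angular": [0.003, 0.004, 0]},
    {"grip": 0, "xyz": [0, -1, 75], "angular": [0.003, 0.004, 0]},
    {"grip": 0, "xyz": [0, -1, 85], "angular": [0.003, 0.004, 0]},
    {"grip": 0, "xyz": [0, -1, 92], "angular": [0.003, 0.004, 0]},
    {"grip": 0, "xyz": [0, -1, 97], "angular": [0.003, 0.004, 0]},
    {"grip": 0, "xyz": [0, -1, 98], "angular": [0.003, 0.004, 0]},
    {"grip": 0, "xyz": [0, -1, 98], "angular": [0.003, 0.004, 0]},
  ],
)

```text
time_s: 19.95
tcp_pos: [0.6229, -0.2582, 0.1041]
ee_rot: [[0.548, -0.837, 0.005], [-0.837, -0.548, -0.002], [0.004, -0.003, -1.0]]
wrist_force: [-1.6, 1.6, 4.7]
gripper_width: 0.004
gripper_force: 2.2
```

```bash
python3 go.py .622 -.258 .0985 213.2; python3 st.py|tail -1
```

```text
t 19.95 tcp [ 0.6229 -0.2582  0.1041] head -146.8 q [ -9.  33.  -2.   0. -54.  42.] F [-1.6  1.6  4.7] w 0.3 gf 2.2
  xyz [-0.7, 0.7, 5.6] ang [-0.003, -0.004, 0.0]
now [91, 92, 87, 91, 91, 93, 88, 88, 90, 74, 55, 38, 40, 40, 41, 40, 40, 41, 40, 39, 42, 38, 38, 45, 49, 49, 50, 50, 50, 50, 50, 50, 50, 51, 51, 51, 51, 52, 52, 54, 55, 55, 56, 58, 59, 60, 62, 63, 64, 65, 66, 67, 68, 68, 70, 74, 78, 67, 66, 65, 64, 61, 61, 67, 66]
```

Emit:
move_arm(
  series=[
    {"grip": 0, "xyz": [0, 0, 3], "angular": [0, 0, 0]},
    {"grip": 0, "xyz": [0, 0, 5], "angular": [0, 0, 0]},
    {"grip": 0, "xyz": [0, 0, 5], "angular": [0, 0, 0]},
    {"grip": 0, "xyz": [0, 0, 5], "angular": [0, 0, 0]},
  ],
)

```text
time_s: 20.45
tcp_pos: [0.6231, -0.2583, 0.1001]
ee_rot: [[0.548, -0.836, 0.005], [-0.836, -0.548, -0.002], [0.005, -0.003, -1.0]]
wrist_force: [-4.4, 2.2, 12.1]
gripper_width: 0.007
gripper_force: 6.3
```

```bash
python3 go.py .622 -.258 .2 213.2
```

```text
t 20.45 tcp [ 0.6231 -0.2583  0.1001] head -146.8 q [ -9.  34.  -3.   0. -53.  42.] F [-4.4  2.2 12.1] w 0.6 gf 6.3
  xyz [-0.4, 0.5, -99.9] ang [-0.003, -0.005, 0.001]
```

Emit:
move_arm(
  series=[
    {"grip": 0, "xyz": [0, 0, -40], "angular": [0, 0, 0]},
    {"grip": 0, "xyz": [0, 0, -90], "angular": [0, 0, 0]},
    {"grip": 0, "xyz": [0, 0, -140], "angular": [0, 0, 0]},
    {"grip": 0, "xyz": [120, 0, -180], "angular": [0, 0, 0]},
    {"grip": 0, "xyz": [120, 0, -180], "angular": [0, 0, 0]},
    {"grip": 0, "xyz": [120, 0, -180], "angular": [0, 0, 0]},
    {"grip": 0, "xyz": [120, 0, -180], "angular": [0, 0, 0]},
  ],
)

```text
time_s: 21.15
tcp_pos: [0.6892, -0.3615, 0.2762]
ee_rot: [[0.545, -0.839, 0.005], [-0.839, -0.545, -0.002], [0.004, -0.003, -1.0]]
wrist_force: [1.0, -0.8, -0.2]
gripper_width: 0.005
gripper_force: 0.0
```

```bash
python3 st.py
python3 - <<'E'
from h import *
t=cap("top")["img"]; a=cv2.imread("pics/t.png")
for i in(a,t): # striker block in top view along row 201
    print(cv2.cvtColor(i,6)[199:203,372:450].mean(0).astype(int).tolist())
E
```

```text
start [129, 130, 124, 128, 129, 131, 125, 125, 130, 128, 128, 126, 125, 129, 132, 138, 137, 130, 132, 144, 154, 154, 154, 154, 154, 154, 155, 154, 155, 155, 155, 156, 156, 155, 156, 155, 155, 154, 139, 95, 125, 127, 131, 134, 137, 137, 139, 141, 135, 139, 139, 131, 133, 135, 141, 139, 139, 138, 137, 138, 93, 93, 91, 90, 89]
now [132, 132, 126, 131, 125, 119, 123, 121, 120, 113, 92, 89, 89, 91, 93, 95, 96, 91, 92, 106, 107, 107, 107, 107, 107, 107, 107, 108, 108, 108, 108, 109, 109, 108, 109, 108, 108, 108, 98, 76, 93, 99, 110, 114, 121, 131, 140, 141, 136, 138, 139, 131, 133, 135, 141, 140, 140, 139, 138, 139, 91, 91, 90, 90, 89]
[70, 45, 36, 38, 35, 43, 46, 46, 46, 46, 46, 47, 47, 48, 48, 47, 48, 48, 49, 49, 52, 68, 93, 102, 103, 104, 105, 105, 107, 108, 108, 109, 110, 110, 110, 110, 110, 111, 109, 100, 125, 139, 140, 140, 139, 139, 140, 139, 139, 138, 138, 138, 138, 137, 138, 136, 128, 124, 123, 124, 124, 125, 125, 125, 126, 126, 126, 126, 126, 126, 126, 126, 126, 126, 127, 124, 116, 103]
[69, 44, 37, 37, 35, 43, 46, 46, 44, 45, 46, 47, 45, 48, 44, 48, 47, 47, 48, 49, 52, 68, 92, 100, 103, 101, 103, 102, 105, 106, 106, 107, 106, 107, 108, 104, 89, 79, 74, 61, 56, 46, 33, 25, 25, 26, 30, 33, 40, 43, 47, 53, 57, 60, 63, 66, 68, 75, 78, 81, 80, 83, 85, 87, 87, 88, 85, 86, 84, 84, 86, 84, 82, 79, 74, 71, 69, 68]
```

```bash
python3 -c "
from station import r
print(r.finish_job())"
```

```text
the job is handed in; nothing more can be done
None
```

The job is handed in: the lever is home on the spindle and swung back, and the striker was cocked and fired, ending where it began in the scene image. The hand-in call returned no verdict.

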